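# Feed a header bar into the rivet press and set the rivet

## Task

Using the push stick, never your fingers, feed the wooden header bar through the press's guide until it sits fully home against the red end stop, then put the push stick back down on its blue mat. Only when that is done, press the red key half-way to its first click and keep it there for a second, then press it fully down and let it spring back up. Leave everything else on the table where it is.

Things in the scene. Friction and masses are not known exactly. Their poses are not given: they have to be found in the camera images.
- bar_center (a point): the header bar: a flat mid-brown wooden bar, 120 long (its x) x 36 wide (its y) x 12 thick (z up), about 80 g, with a small brass dot near each end; point at its centre, half-way up. It starts loose on the grey infeed plate of the press, roughly lengthwise (up to 0.08 rad and 5 mm off), its front end 2 to 17 mm before the guide's mouth
- guide_home (a point): the centre the header bar has when it is home against the red end stop of the press's feed guide; x = feed direction (level), z up. The guide's floor (grey plate) is 12 above the table, 6 below this point. The guide is a straight channel 40 wide centred on this x axis; the stop's face is 60 ahead (+x) of this point
- guide_mouth (a point): mouth of the guide, 155 back from guide_home on the centre line, same axes and height. Along x from here: flared rails 14 high narrow from 79 to 41 wide over the first 30; low aluminium rails 14 high from 30 to 50; then tunnel walls 30 high from 50 to 220 under a clear cover, top 34 above the floor (no cover from 125 to 185, under the press head). Behind it 135 of bare flat plate, 100 wide
- press: the fixed rivet press; x = feed direction, origin on the table under the guide's centre line, 75 back from guide_home. Its green column (75 x 70, 175 tall with its cap) stands on the guide's +y side, 48 to 118 from the centre line and 37 to 113 ahead of the origin; the press head over the guide there has its lowest part 45 above the table (raised ram)
- stick_grip (a point): the push stick: an orange flat shoe 190 long (x) x 28 wide (y) x 16 high with an upright dark wooden handle on it, a plate 60 long (x) x 18 thick (y), from 16 to 60 above the shoe's underside; 160 g. Point at the middle of the handle plate, 45 above the underside. x points to the flat pushing nose, which is 135 ahead of this point (the tail is 55 behind it; centre of mass about 25 ahead); z up. It starts standing on its shoe on the blue mat
- mat: flat blue mat, 230 (x) x 120 (y) x 3 thick, fixed on the table; origin at the centre of its underside (table level). The push stick's place
- key_top (a point): centre of the top face of the red round key, 48 diameter, on a yellow box 90 x 80 x 45 high fixed on the table; the face is at 75 above the table when released and moves straight down with the key
- key_first (a joint): first stage of the key, m: 0 released, 0.007 at the first click; light spring, 1.5 N at the start rising to 3.5 N at the click
- key_second (a joint): second stage of the key, m: 0 until about 7 N is exceeded, 0.005 fully down (about 9.5 N). It begins when the first stage is at its click, so the key's face is 7 mm down at the click and 12 mm down when fully pressed; it springs back when let go. The first click readies the press, the second stage drives its ram down onto the bar
- spool_gold: yellow thread spool, 54 diameter, 100 tall; origin at the centre of its underside; a bystander, leave it alone
- spool_blue: blue thread spool, 48 diameter, 80 tall; origin at the centre of its underside; a bystander, leave it alone
- spool_grey: grey thread spool, 56 diameter, 110 tall; origin at the centre of its underside; a bystander, leave it alone
- button_jar: glass jar with metal cap, 64 diameter, 75 tall; origin at the centre of its underside; a bystander, leave it alone
- tape_roll: blue roll of tape lying flat, 90 outside, 60 inside, 25 tall; origin at the centre of its underside; a bystander, leave it alone
- chalk_box: cardboard chalk box, 60 x 90 x 25; origin at the centre of its underside; a bystander, leave it alone
- stick: the push stick as a body, same axes as stick_grip, origin under the middle of the shoe (40 ahead of and 45 below stick_grip)
- bar: the header bar as a body, same axes as bar_center, origin at the centre of its underside
Things that resemble listed ones, but are neither listed nor needed, are in the scene too. There is more than one size of the stick; the job needs the smaller. Of the things shaped like the bar, the wooden one is meant.

How it is judged:
On the way, in this order (a step that is already met when the one before it is completed fails the run):
1. the header bar is home against the end stop (within 4 mm) (x of bar_center in the frame of guide_home between -0.004 and 0.004 m and y of bar_center in the frame of guide_home between -0.004 and 0.004 m and z of bar_center in the frame of guide_home below 0.004 m), for 0.2 s.
2. the push stick lies released on its mat, with the bar still home (all of step 1 and y of stick_grip in the frame of mat between -0.06 and 0.06 m and x of stick_grip in the frame of mat between -0.11 and 0.11 m and height (world z) of stick_grip below 0.055 m and linear speed of stick below 0.05 m/s and contact force between the fingers and stick below 0.2 N), for 0.2 s.
3. the key is held at its first click (first stage over 5 mm, second stage under 2 mm) for half a second (value of joint key_first above 0.005 m and value of joint key_second below 0.002 m), for 0.5 s.
4. the key is pressed fully (second stage over 3.5 mm) (value of joint key_second above 0.0035 m), for 0.05 s.
At the end, for the whole second after the job is handed in: The header bar rests in the guide with its centre within 4 mm of the home point in each direction, the push stick lies at rest on the mat, released (middle of its handle over the mat and lower than 55 mm), and the key is released and back up (first stage under 2 mm, second under 1 mm) (all of step 2 and value of joint key_first below 0.002 m and value of joint key_second below 0.001 m and linear speed of bar below 0.02 m/s); the robot touches nothing.
It fails at once if the gripper or arm touches the header bar (contact force between any of the fingers, the arm and bar above 0.3 N).
It fails at once if the key is pressed before the bar is home and the stick back on its mat (value of joint key_first above 0.004 m and not ((x of bar_center in the frame of guide_home between -0.004 and 0.004 m and y of bar_center in the frame of guide_home between -0.004 and 0.004 m and z of bar_center in the frame of guide_home below 0.004 m) and (y of stick_grip in the frame of mat between -0.06 and 0.06 m and x of stick_grip in the frame of mat between -0.11 and 0.11 m and height (world z) of stick_grip below 0.055 m and linear speed of stick below 0.05 m/s and contact force between the fingers and stick below 0.2 N))).
It fails at once if a bystander is moved by more than 30 mm (distance of any of spool_gold, spool_blue, spool_grey, button_jar, tape_roll, chalk_box from where it was at the start of the episode above 0.03 m).
It also fails if it takes over 70 s, if anything falls off the work surface, if the arm or the gripper's body presses on something with over 40 N, if the wrist force passes 120 N, or if a joint passes its speed limit or range.

## Robot

A 7-joint arm with a two-finger parallel gripper is mounted at the origin on the work surface. World frame = base frame: x ahead of the robot, y to its left, z up, the work surface at z = 0. Lengths are in m, angles in rad, forces in N, time in s.
With the tool pointing down it reaches from about 0.425 to 0.95 m from the base axis. Payload 4.7 kg.
Tool frame: the origin (TCP) lies between the finger pads; the fingertips stand 25 mm ahead of it and the grasp point (between the pads) lies 6 mm ahead of it; z points along the fingers, y is the line along which they close (so a half turn about z gives the same grasp; the last joint's range is limited). The gripper opens to 85 mm and grips with 20 to 120 N. Pads are 22 mm wide; open, the fingers measure 114 mm over their backs; the gripper's body (76 mm by 85 mm) begins 54 mm behind the grasp point. The pads swing forward as they close: fully open they stand 13 mm farther back than shut.
Start: joints at [-0.029, 0.469, -0.049, 1.532, 0.024, 1.141, -0.082], TCP at [0.675, 0, 0.219] pointing down, gripper open.
Joint ranges: [-2.59, 2.59], [-0.33, 1.99], [-1.39, 1.29], [0.1, 2.45], [-1.04, 4.18], [0.21, 1.99], [-2.66, 2.66]. Speed limits (rad/s): [2.57, 2.57, 3.14, 3.14, 3.14, 3.14, 3.14].

## Interface

Orientations are given as a 3x3 rotation matrix whose columns are the frame's x, y, z axes.
In Python, from rig import * gives the robot as it stands. Calls block until the motion is done:
- movep(position, orientation): joint-space move of the TCP to a pose.
- move_l(position, attitude=None, feed=0.15, until_force=None): straight line of the TCP; attitude=None keeps the orientation; feed is the mean speed in m/s. With until_force (N) it stops when the force on the tool has changed by that much, and returns True; else False.
- move_joints(angles): joint-space move.
- command_gripper(opening, newtons=None): finger opening in m; newtons is the grip in N (None keeps the last); returns when the fingers have stopped.
- sleep(seconds).
- inverse_kinematics(position, orientation): joint angles nearest the present ones, or None.
- sense(): the state.
- camera(name): name is "scene" or "side" or "wrist"; returns (picture, depth): 420x560x3 uint8, red, green, blue; 420x560 float32, m along the optical axis (not along the pixel's ray), 0 where there is no reading.
- camera_params(name): a dict with "K" (3x3 intrinsics, pixels), "position" and "rotation" of the camera in the world; the wrist camera has in their place "tool_from_camera" (4x4, takes a point from camera to tool coordinates, whose origin is the TCP and whose axes are the flange's). Camera axes: x right, y down, z forward; pixel columns grow to the right and rows downward; lengths in m; the calibration is good to about 2 mm. A picture is of the moment at which its call begins: read the wrist's pose just before it. camera_params takes no time and is no camera call.
A pose or a line that the arm cannot do raises Unreachable and nothing moves.
- finish_job(): hands the job in; it is judged then, once.
The state is a dict: "time_s": time; "joint_pos": joint angles; "qd": joint speeds; "joint_efforts": joint torques, N m; "position": TCP position; "tcp_rot": TCP orientation; "wrist_force": force on the tool from outside, world axes, zero at the start; "ft_torque": the same for the moment, N m; "finger_gap": finger opening in m; "gripper_force": force on a finger pad.
Only numpy, scipy, OpenCV 4.12 (cv2) and the standard library are available. Lean on these libraries where they do the work, as an engineer would, in place of code of your own. Each camera call takes 0.05 s, during which the arm holds its last target. There are 200 camera calls.

## Working session

There is one attempt and no reset: what is moved stays moved. The work goes in short steps, each a Python script; the robot and the scene stay as the last script left them, time stands still between calls to the robot, and variables do not carry over. Pictures are saved under pics/ and viewed, at most 10 in all, crops included, and the job is handed in when it is done.

```bash
mkdir -p pics; ls
cat > h.py <<'E'
from rig import *
import numpy as np, cv2
def save(n,im): cv2.imwrite('pics/'+n+'.png',cv2.cvtColor(im,cv2.COLOR_RGB2BGR))
def cam(name):
    s=sense(); im,d=camera(name); p=camera_params(name); K=np.array(p['K'])
    if name=='wrist':
        T=np.array(p['tool_from_camera']); R0=np.array(s['tcp_rot']); 
        R=R0@T[:3,:3]; t=R0@T[:3,3]+np.array(s['position'])
    else: R=np.array(p['rotation']); t=np.array(p['position'])
    return im,d,K,R,t
def cloud(d,K,R,t):
    v,u=np.indices(d.shape); P=np.stack([(u-K[0,2])/K[0,0]*d,(v-K[1,2])/K[1,1]*d,d],-1)@R.T+t
    P[d==0]=np.nan; return P
def ray(px,z,K,R,t):
    px=np.atleast_2d(px).astype(float); r=np.c_[(px[:,0]-K[0,2])/K[0,0],(px[:,1]-K[1,2])/K[1,1],np.ones(len(px))]@R.T
    return t+r*((z-t[2])/r[:,2])[:,None]
E
python3 - <<'E'
from h import *
o=[]
for n in ('scene','side','wrist'):
    im,d,K,R,t=cam(n); np.savez(''+n+'.npz',im=im,d=d,K=K,R=R,t=t); save(n,im); print(n,K[0,0],t,R[:,2],(d>0).mean())
print(sense())
E
```

```text
pics
scene 391.038392185393 [ 1.2754506  -0.04775995  0.84774089] [-0.71205128  0.03715962 -0.70114345] 0.996062925170068
side 490.9377776145005 [0.40214105 0.78151458 1.12326346] [ 0.08469354 -0.61064205 -0.78736478] 0.9958163265306123
wrist 367.86788884911283 [0.67435346 0.07512832 0.37288717] [-6.00272393e-04 -2.91856371e-01 -9.56461969e-01] 0.9961181972789116
{'time_s': 0.15, 'joint_pos': array([-0.02892713,  0.46926714, -0.04857441,  1.533383  ,  0.0241113 ,
        1.14105379, -0.0822748 ]), 'qd': array([-0.00047152, -0.00375036,  0.00029986, -0.00295325, -0.00092825,
       -0.00040964,  0.00073735]), 'joint_efforts': array([ 3.33697863e-04, -5.10767841e+01, -4.67274967e-02, -2.37979531e+01,
        1.07760131e-02,  5.44104041e-03, -2.80327527e-05]), 'position': array([6.74536148e-01, 1.94915608e-05, 2.17710545e-01]), 'tcp_rot': array([[-6.36006982e-05,  9.99998837e-01, -1.52395307e-03],
       [ 9.99999996e-01,  6.34960357e-05, -6.87265379e-05],
       [-6.86296930e-05, -1.52395743e-03, -9.99998836e-01]]), 'wrist_force': array([ 0.31209565, -0.2750551 , -0.59089001]), 'ft_torque': array([-0.01153867, -0.01424325, -0.02615978]), 'gripper_force': 0.0, 'finger_gap': 0.08541167716971647}
```

View pics/scene.png

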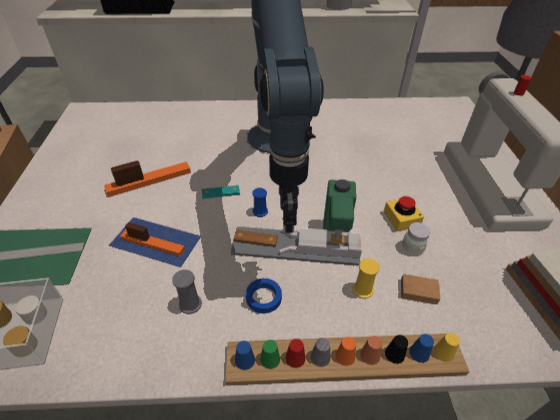

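View pics/side.png

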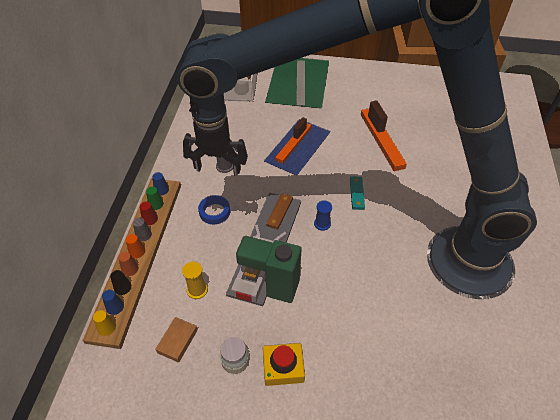

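The scene view shows two orange sticks: a small one on the blue mat at (150,240) and a larger one at (150,178) on the bare table. The small one on the mat fits. There are three bar-like things: a brown wooden one on the grey infeed plate at (255,237), a teal one at (220,191) and the cardboard chalk box at (420,288). The wooden one on the plate with brass dots fits. The key is at (406,206), with the feed direction to image right (about +y). I'll confirm in one crop and measure.

```bash
cat > m.py <<'E'
from h import *
L=lambda n:[np.load(n+'.npz')[k] for k in('im','d','K','R','t')]
def masks(im):
    h=cv2.cvtColor(im,cv2.COLOR_RGB2HSV).astype(int); H,S,V=h[...,0],h[...,1],h[...,2]
    return dict(orange=(H>=3)&(H<=12)&(S>200)&(V>150),blue=(H>105)&(H<125)&(S>120)&(V>50),
     brown=(H>=8)&(H<=18)&(S>110)&(V>70)&(V<200),red=((H<4)|(H>174))&(S>170)&(V>100),yellow=(H>20)&(H<30)&(S>180)&(V>150))
if __name__=='__main__':
    for n in('scene','side'):
        im,d,K,R,t=L(n); P=cloud(d,K,R,t)
        for k,m in masks(im).items():
            c,lab,st,ce=cv2.connectedComponentsWithStats(m.astype(np.uint8))
            for i in range(1,c):
                if st[i,4]<40: continue
                q=P[lab==i]; q=q[~np.isnan(q[:,0])]
                if not len(q) or abs(q[:,1]).mean()>.8 or q[:,0].mean()>1.0 or q[:,0].mean()<.2: continue
                r=cv2.minAreaRect((q[:,:2]*1000).astype(np.float32))
                print(n,k,st[i,4],ce[i].round(0),np.median(q,0).round(3),'z',np.percentile(q[:,2],[5,95]).round(3),'rect',np.round(r[0]),np.round(r[1]),round(r[2],1))
    a=L('scene')[0][150:280,95:445]; save('crop',cv2.resize(a,(800,297),interpolation=cv2.INTER_CUBIC))
E
python3 m.py
```

```text
scene blue 331 [260. 202.] [ 0.425 -0.06   0.054] z [0.006 0.081] rect [412. -60.] [45. 43.] 0.5
scene blue 687 [263. 295.] [ 0.731 -0.055  0.024] z [0.009 0.027] rect [725. -54.] [87. 88.] 87.1
scene blue 426 [422. 348.] [0.902 0.28  0.066] z [0.029 0.082] rect [897. 284.] [34. 36.] 23.6
scene blue 411 [244. 355.] [ 0.903 -0.097  0.068] z [0.03  0.082] rect [897. -97.] [35. 35.] 53.4
scene brown 638 [142. 182.] [ 0.28  -0.448  0.018] z [0.004 0.025] rect [ 241. -431.] [ 81. 280.] 22.9
scene brown 60 [135. 226.] [ 0.52  -0.403  0.063] z [0.06  0.065] rect [ 519. -402.] [53. 14.] 70.1
scene brown 299 [149. 244.] [ 0.542 -0.377  0.017] z [0.009 0.022] rect [ 536. -367.] [192.  31.] 68.2
scene brown 415 [256. 237.] [ 0.537 -0.072  0.024] z [0.021 0.027] rect [532. -73.] [119.  48.] 77.1
scene brown 78 [337. 239.] [0.578 0.144 0.051] z [0.049 0.053] rect [575. 149.] [33. 33.] 81.6
scene brown 838 [421. 289.] [0.728 0.34  0.025] z [0.012 0.027] rect [721. 343.] [89. 64.] 74.6
scene brown 185 [  4. 314.] [ 0.766 -0.659  0.032] z [0.014 0.056] rect [ 750. -670.] [69. 21.] 18.6
scene brown 3
[... 2494 characters left out ...]
16 0.028] rect [716. 343.] [91. 61.] 75.5
side red 73 [145. 206.] [0.889 0.012 0.079] z [0.076 0.082] rect [889.  11.] [28. 30.] 26.9
side red 78 [243. 296.] [0.581 0.214 0.027] z [0.015 0.039] rect [580. 214.] [ 5. 40.] 82.2
side red 355 [283. 356.] [0.456 0.37  0.074] z [0.071 0.078] rect [456. 370.] [44. 46.] 9.3
side yellow 258 [192. 270.] [0.705 0.201 0.099] z [0.096 0.103] rect [705. 201.] [46. 45.] 16.5
side yellow 60 [197. 293.] [0.698 0.216 0.006] z [0.003 0.009] rect [703. 209.] [52. 35.] 14.0
side yellow 119 [ 99. 316.] [0.889 0.341 0.079] z [0.077 0.083] rect [890. 341.] [28. 29.] 21.4
side yellow 683 [283. 363.] [0.453 0.378 0.044] z [0.041 0.047] rect [456. 369.] [88. 80.] 13.6
```

```bash
sleep 1
python3 - <<'E'
from h import *
R=np.array(sense()['tcp_rot'])
for i,p in enumerate([(.56,.10,.33),(.55,-.1,.33),(.53,-.30,.33)]):
    movep(p,R); sleep(.3)
    im,d,K,Rc,t=cam('wrist'); np.savez('w%d.npz'%i,im=im,d=d,K=K,R=Rc,t=t)
    P=cloud(d,K,Rc,t); print(t,P[::209,::279].reshape(-1,3).round(3).tolist())
a=[np.load('w%d.npz'%i)['im'] for i in range(3)]
save('w',np.vstack([np.hstack([cv2.resize(x,(400,300)) for x in a[:2]]),np.hstack([cv2.resize(a[2],(400,300)),np.zeros((300,400,3),np.uint8)])]))
print(sense()['time_s'])
E
```

```text
[0.56066396 0.17425552 0.48408782] [[0.228, 0.281, -0.001], [0.556, 0.28, 0.001], [0.87, 0.275, 0.02], [0.17, 0.024, -0.0], [0.556, 0.027, 0.012], [0.923, 0.029, 0.021], [0.5, 0.108, 0.422], [0.56, 0.111, 0.425], [0.628, 0.098, 0.413]]
[ 0.54997708 -0.02343836  0.485267  ] [[0.216, 0.083, -0.002], [0.547, 0.073, 0.045], [0.861, 0.08, 0.02], [0.159, -0.176, -0.002], [0.546, -0.175, -0.001], [0.931, -0.173, 0.0], [0.49, -0.09, 0.423], [0.55, -0.088, 0.425], [0.618, -0.099, 0.414]]
[ 0.53022596 -0.2234717   0.48551739] [[0.198, -0.117, -0.001], [0.527, -0.122, 0.023], [nan, nan, nan], [0.14, -0.376, -0.001], [0.527, -0.369, 0.019], [0.913, -0.374, -0.001], [0.471, -0.288, 0.425], [0.53, -0.286, 0.427], [0.599, -0.301, 0.413]]
3.6167
```

View pics/crop.png

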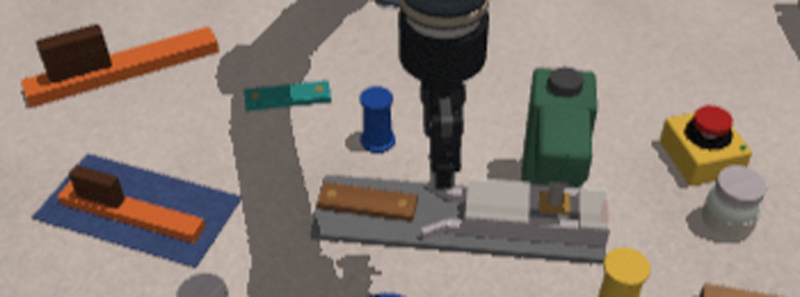

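View pics/w.png

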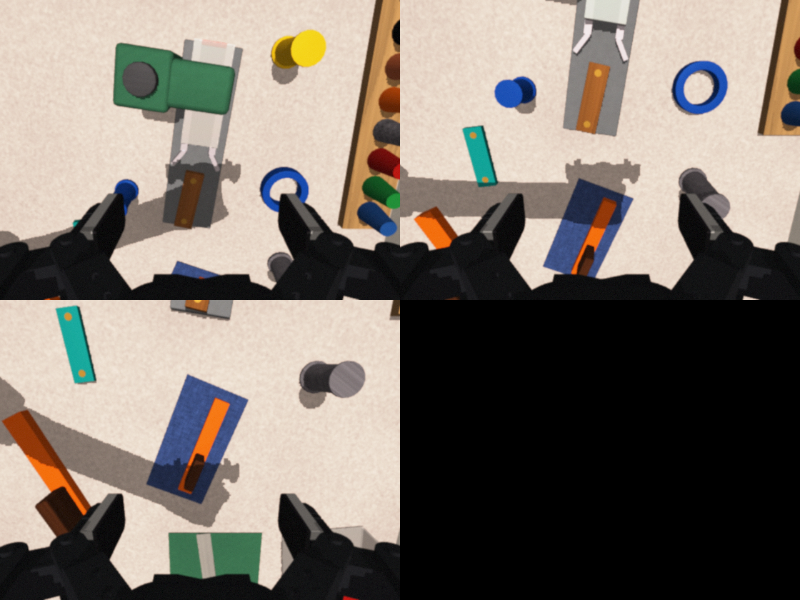

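The enlarged crop confirms the small orange stick on the blue mat (its nose points to +y) and the brown bar with brass dots on the grey plate. The tiled wrist views show the plate, bar, mat and stick clearly: bar at (590,98), stick at (205,445). Now I'll measure them from these.

```bash
cat > fit.py <<'E'
from h import *
from m import L,masks
def rect(q): 
    r=cv2.minAreaRect((q[:,:2]*1000).astype(np.float32)); (c,(a,b),g)=r
    if a<b: a,b,g=b,a,g+90
    g=(g)%180
    return np.round(c,1),round(a,1),round(b,1),round(g,2)
def big(m):
    c,l,s,_=cv2.connectedComponentsWithStats(m.astype(np.uint8)); return l==1+np.argmax(s[1:,4])
def plate(n):
    im,d,K,R,t=L(n); P=cloud(d,K,R,t); h=cv2.cvtColor(im,cv2.COLOR_RGB2HSV)
    m=(P[...,2]>.007)&(P[...,2]<.018)&(h[...,1]<60)&(abs(P[...,0]-.56)<.09)&(P[...,1]>-.2)&(P[...,1]<.28)
    q=P[big(cv2.morphologyEx(m.astype(np.uint8),cv2.MORPH_OPEN,np.ones((2,2))))]; return q
if __name__=='__main__':
    for n in('w0','w1','side','scene'):
        q=plate(n); print(n,'plate',len(q),rect(q),q[:,2].mean().round(4))
        for a in(82,): 
            u=np.array([np.cos(np.radians(a)),np.sin(np.radians(a))]);v=np.array([-u[1],u[0]])
            s=q[:,:2]@u; w=q[:,:2]@v
            # both long edges vs s
            E=[]
            for lo in np.arange(-.06,.30,.02):
                k=(s>lo)&(s<lo+.02)
                if k.sum()>15: E.append((lo+.01,w[k].min(),w[k].max()))
            print(' smin',s.min().round(4),s.max().round(4)); print(np.round(np.array(E)*1000,1).tolist())
    for n in('w0','w1','w2','side','scene'):
        im,d,K,R,t=L(n); P=cloud(d,K,R,t)
        h=cv2.cvtColor(im,cv2.COLOR_RGB2HSV).astype(int); H,S,V=h[...,0],h[...,1],h[...,2]
        near=lambda x,y,r:(np.hypot(P[...,0]-x,P[...,1]-y)<r)
        for k,m in dict(bar=(S>110)&(H<25)&near(.533,-.075,.09)&(P[...,2]>.018)&(P[...,2]<.03),
            shoe=(S>150)&(H<16)&near(.534,-.366,.12)&(P[...,2]>.012)&(P[...,2]<.026),
            handle=near(.52,-.402,.05)&(P[...,2]>.055)&(P[...,2]<.072),
            mat=(H>100)&(H<130)&(S>80)&near(.52,-.36,.15)&(P[...,2]<.012),
            key=near(.457,.369,.04)&(P[...,2]>.068)&(P[...,2]<.082),
            stop=((H<8)|(H>172))&(S>60)&near(.58,.214,.05)&(P[...,2]>.012)).items():
            if m.sum()>25: q=P[big(m)]; print(n,k,len(q),rect(q),'z',np.median(q[:,2]).round(4))
E
python3 fit.py
```

```text
w0 plate 5747 (array([548.9, -23.4]), 250.1, 99.0, 80.44) nan
 smin nan nan
[[-50.0, -594.2, -493.1], [-30.0, -594.6, -493.2], [-10.0, -594.8, -493.5], [10.0, -594.8, -493.6], [30.0, -595.0, -493.8], [50.0, -595.5, -494.0], [70.0, -595.0, -494.4], [90.0, -575.1, -494.3], [110.0, -564.1, -494.5], [130.0, -512.4, -494.7], [150.0, -512.5, -495.0], [170.0, -512.8, -495.0]]
w1 plate 9512 (array([546.8, -25.2]), 233.8, 99.6, 81.49) nan
 smin nan nan
[[-50.0, -593.9, -492.9], [-30.0, -593.9, -493.3], [-10.0, -594.1, -493.5], [10.0, -594.4, -493.5], [30.0, -594.6, -493.7], [50.0, -594.7, -493.9], [70.0, -595.0, -494.0], [90.0, -595.1, -494.4], [110.0, -595.4, -494.6], [130.0, -595.5, -494.6], [150.0, -595.8, -494.8], [170.0, -595.7, -578.6]]
side plate 943 (array([536.1,  -5.4]), 262.5, 107.4, 87.39) nan
 smin nan nan
[[-50.0, -586.3, -488.5], [-30.0, -587.0, -489.4], [-10.0, -587.0, -488.7], [10.0, -587.0, -489.4], [30.0, -587.2, -490.3], [50.0, -586.7, -490.4], [70.0, -582.6, -490.0], [90.0, -566.0, -489.6]]
scene plate 1572 (array([623.6,  11.6]), 357.0, 203.6, 65.34) nan
 smin nan nan
[[
[... 1161 characters left out ...]
, 77.26) z 0.0232
side shoe 288 (array([ 531.5, -365.1]), 193.7, 31.5, 68.32) z 0.0175
side handle 87 (array([ 517.3, -399.9]), 66.8, 20.5, 69.44) z 0.0609
side mat 1256 (array([ 517.1, -361.7]), 235.6, 122.0, 68.63) z 0.0021
side key 362 (array([456.5, 368.9]), 46.9, 45.9, 128.38) z 0.0743
side stop 94 (array([579.3, 213.9]), 41.9, 6.9, 174.68) z 0.0293
scene bar 447 (array([536.2, -74.1]), 119.3, 41.3, 77.25) z 0.0235
scene shoe 472 (array([ 535.3, -366.5]), 192.0, 31.1, 67.89) z 0.0183
scene handle 134 (array([ 521.3, -402.1]), 59.1, 19.8, 68.69) z 0.0613
scene mat 1511 (array([ 519.8, -361.6]), 230.5, 121.1, 67.92) z 0.0026
scene key 162 (array([461.8, 367.4]), 47.3, 46.0, 86.87) z 0.074
```

```bash
cat >> h.py <<'E'
def att(deg):
    c,s=np.cos(np.radians(deg)),np.sin(np.radians(deg))
    return np.array([[c,s,0],[s,-c,0],[0,0,-1.]])
A=81.47; U=np.array([np.cos(np.radians(A)),np.sin(np.radians(A))]); V=np.array([-U[1],U[0]])
v82=np.array([-np.sin(np.radians(82)),np.cos(np.radians(82))]);u82=np.array([v82[1],-v82[0]])
C0=.050*u82-.5444*v82   # point on centre line
S0=C0@U; W0=C0@V
def G(s,z): return np.r_[s*U+W0*V,z]
GS=np.array([.5172,-.4036]); AS=68.3
E
python3 - <<'E'
from h import *
movep([*GS,.16],att(AS)); move_l([*GS,.054],feed=.12)
print(sense()['position'],command_gripper(.0,60)); s=sense(); print(s['finger_gap'],s['gripper_force'],s['position'])
move_l([*GS,.115],feed=.1)
movep(G(-.215,.115),att(A)); sleep(.3)
im,d,K,R,t=cam('wrist'); np.savez('g.npz',im=im,d=d,K=K,R=R,t=t); save('g',im)
P=cloud(d,K,R,t);h=cv2.cvtColor(im,cv2.COLOR_RGB2HSV).astype(int)
m=(h[...,1]>150)&(h[...,0]<16)&(P[...,2]>.05)&(P[...,2]<.12)
p0=sense()['position']; q=P[m]; a=(q[:,:2]-p0[:2])@U; w=(q[:,:2]-p0[:2])@V
print('line z',np.polyfit(a,q[:,2],1),'w',np.polyfit(a,w,1),a.min(),a.max(),p0,G(-.215,.115),sense()['time_s'],sense()['wrist_force'],sense()['finger_gap'])
E
```

```text
[ 0.517811   -0.40406949  0.05492536] False
7.935321415082187e-05 0.0 [ 0.51717588 -0.40359882  0.05396885]Traceback (most recent call last):
  File "<stdin>", line 10, in <module>
    raise TypeError("expected non-empty vector for x")
TypeError: expected non-empty vector for x
```

View pics/g.png

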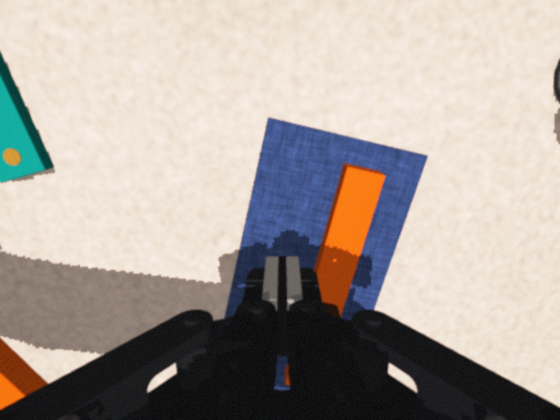

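The picture shows the grip closed empty: the stick is still on the mat (nose at (365,170)), to one side. I'll measure where the stick is now.

Run:
```python
from h import *
from m import L
from fit import rect,big
command_gripper(.085); p=sense()['position']
movep([.53,-.30,.33],att(90)); sleep(.3)
for n,c in(('w3','wrist'),('s3','scene'),('d3','side')):
    im,d,K,R,t=cam(c); np.savez(n+'.npz',im=im,d=d,K=K,R=R,t=t); save(n,im)
    P=cloud(d,K,R,t); h=cv2.cvtColor(im,cv2.COLOR_RGB2HSV).astype(int); H,S=h[...,0],h[...,1]
    near=lambda x,y,r:(np.hypot(P[...,0]-x,P[...,1]-y)<r)
    for k,m in dict(shoe=(S>150)&(H<16)&near(.534,-.366,.14)&(P[...,2]>.012)&(P[...,2]<.026),
        handle=near(.52,-.402,.08)&(P[...,2]>.055)&(P[...,2]<.072), mat=(H>100)&(H<130)&(S>80)&near(.52,-.36,.15)&(P[...,2]<.012)).items():
        if m.sum()>25: q=P[big(m)]; print(n,k,len(q),rect(q),'z',np.median(q[:,2]).round(4))
print(p,sense()['time_s'],sense()['finger_gap'])
```

```text
w3 shoe 2098 (array([ 532. , -366.6]), 189.7, 28.2, 68.29) z 0.0189
w3 handle 674 (array([ 517.3, -403.5]), 59.8, 18.2, 68.19) z 0.0627
w3 mat 10528 (array([ 517.7, -362.5]), 227.2, 117.5, 68.02) z 0.0029
s3 shoe 477 (array([ 535.8, -366.5]), 191.4, 29.7, 68.55) z 0.0182
s3 handle 130 (array([ 520.8, -401.9]), 59.6, 19.5, 67.59) z 0.0615
s3 mat 1497 (array([ 518.8, -361.5]), 231.6, 120.3, 67.64) z 0.0025
d3 shoe 290 (array([ 531.1, -362.8]), 195.0, 30.5, 67.64) z 0.0176
d3 handle 88 (array([ 516.8, -401.5]), 63.0, 19.0, 67.1) z 0.0611
d3 mat 994 (array([ 524.9, -342.1]), 195.8, 122.2, 68.27) z 0.0021
[ 0.50600085 -0.29329127  0.11501628] 9.9667 0.08466723055994894
```

View pics/w3.png

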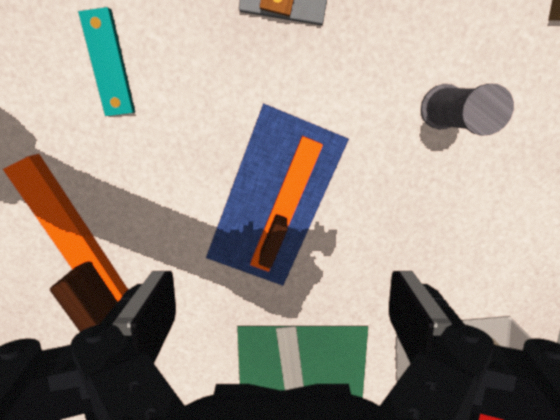

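The stick has not moved at all (wrist view: handle at (273,240), same pose), so the fingers closed without meeting the handle. I'll check where the closed fingertips really are in the grip picture compared with the reported TCP.

Run:
```python
from h import *
from m import L
im,d,K,R,t=L('g'); P=cloud(d,K,R,t); p=np.array([.50600085,-.29329127,.11501628])
for n,z in(('tcp',0),('grasp',-.006),('tip',-.025)):
    q=(p+[0,0,z]-t)@R; px=K@q/q[2]; print(n,px[:2].round(1),q[2].round(3))
for v in(255,260,265,275,285,295):
    for u in(272,283,293): print((u,v),P[v,u].round(4),end=' ')
    print()
c=camera_params('wrist'); print(np.round(c['tool_from_camera'],4))
s=sense(); print(s['position'],s['tcp_rot'].round(3).tolist())
```

```text
tcp [282.6 261.9] 0.17
grasp [282.6 256.5] 0.176
tip [282.5 241.3] 0.194
(272, 255) [ 0.4909 -0.339   0.0029] (283, 255) [ 0.4994 -0.341   0.0013] (293, 255) [ 0.5074 -0.3411  0.0037] 
(272, 260) [ 0.5033 -0.2821  0.1357] (283, 260) [ 0.5077 -0.2828  0.1354] (293, 260) [ 0.5116 -0.2835  0.1354] 
(272, 265) [ 0.5034 -0.2824  0.1395] (283, 265) [ 0.5076 -0.283   0.1395] (293, 265) [ 0.5115 -0.2831  0.1406] 
(272, 275) [ 0.5036 -0.2822  0.1483] (283, 275) [ 0.5077 -0.2822  0.1495] (293, 275) [ 0.5113 -0.2831  0.1487] 
(272, 285) [ 0.5038 -0.2824  0.1554] (283, 285) [ 0.5075 -0.2831  0.1552] (293, 285) [ 0.511  -0.2833  0.1557] 
(272, 295) [ 0.504  -0.2821  0.1627] (283, 295) [ 0.5076 -0.2827  0.1626] (293, 295) [ 0.5108 -0.2834  0.1622] 
[[-2.000e-04 -9.565e-01 -2.918e-01  7.510e-02]
 [ 1.000e+00 -6.000e-04  1.100e-03 -4.000e-04]
 [-1.200e-03 -2.918e-01  9.565e-01 -1.553e-01]
 [ 0.000e+00  0.000e+00  0.000e+00  1.000e+00]]
[ 0.52994057 -0.2999346   0.32950949] [[-0.0, 1.0, -0.001], [1.0, 0.0, 0.0], [0.0, -0.001, -1.0]]
```

The fingertips measured in the wrist depth lie at z ≈ 0.134 with the TCP reported at 0.115. They therefore stand about 19 mm *behind* the reported TCP, not 25 mm ahead as the sheet says, while their lateral position agrees. At TCP 0.054 they closed above the 63 mm handle, which explains the miss. I'll correct by 44 mm and descend under a force guard.

```bash
echo 'D=.044 # measured: fingers stand this much farther back than the sheet says' >> h.py
python3 - <<'E'
from h import *
f=sense()['wrist_force']
movep([*GS,.11],att(AS)); print('hit',move_l([*GS,.055-D],feed=.08,until_force=6)); print(sense()['position'])
command_gripper(.0,60); s=sense(); print('gap',s['finger_gap'],s['gripper_force'],s['position'],s['time_s'])
if s['finger_gap']>.012:
    move_l([*GS,.075],feed=.1); sleep(.3); im,d,K,R,t=cam('wrist'); np.savez('g2.npz',im=im,d=d,K=K,R=R,t=t); save('g2',im)
    P=cloud(d,K,R,t);h=cv2.cvtColor(im,cv2.COLOR_RGB2HSV).astype(int); p0=sense()['position']
    u=np.array([np.cos(np.radians(AS)),np.sin(np.radians(AS))]); v=np.array([-u[1],u[0]])
    q=P-np.r_[p0[:2],0]; a=q[...,:2]@u; w=q[...,:2]@v; z=P[...,2]
    m=(h[...,1]>150)&(h[...,0]<16)&(z>.06)&(z<.11)&(abs(w)<.03)&(a>.03)
    print(m.sum(),'z',np.polyfit(a[m],z[m],1),'w',np.polyfit(a[m],w[m],1),'nose',np.percentile(a[m],99.5),p0,sense()['finger_gap'],sense()['wrist_force'],sense()['time_s'])
E
```

```text
hit False
[ 0.51760888 -0.40391786  0.01165842]
gap 0.017479740913725592 58.48042130470276 [ 0.51736989 -0.40365752  0.0111779 ] 12.9333
955 z [-0.019285    0.08348383] w [ 0.0192739  -0.00238228] nose 0.10715227833671816 [ 0.51701094 -0.40346614  0.07451434] 0.017544826810561305 [-0.17734406 -0.26345111 -1.95601429] 14.075
```

```bash
sleep 1
```

```text
(no output)
```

Grasped (gap 17.5 mm), with the nose about 1° down, so I'll allow for that. Now the feed.

Run:
```python
from h import *
Z=.0250
def st(k): s=sense(); p=s['position']; print(k,'s %.4f w %.4f z %.4f'%(p[:2]@U,p[:2]@V-W0,p[2]),s['wrist_force'].round(2),s['finger_gap'].round(4),s['time_s'])
move_l(G(-.215,.075),att(A),feed=.15); move_l(G(-.215,Z),feed=.08); st('start')
h=move_l(G(.015,Z),feed=.06,until_force=10); st(h)
if not h: h=move_l(G(.050,Z),feed=.02,until_force=8); st(h)
sleep(.3); st('end')
for n,c in(('p_scene','scene'),('p_w','wrist')):
    im,d,K,R,t=cam(c); np.savez(n+'.npz',im=im,d=d,K=K,R=R,t=t); save(n,im)
a=np.load('p_scene.npz')['im'][190:290,200:400]
save('push',np.hstack([cv2.resize(a,(400,300),interpolation=cv2.INTER_CUBIC)[:, :],cv2.resize(np.load('p_w.npz')['im'],(400,300))]))
```

```text
Traceback (most recent call last):
AttributeError: 'float' object has no attribute 'round'
```

```bash
sleep 1
python3 - <<'E'
from h import *
Z=.0250
def st(k): s=sense(); p=s['position']; print(k,'s %.4f w %.4f z %.4f'%(p[:2]@U,p[:2]@V-W0,p[2]),s['wrist_force'].round(2),round(s['finger_gap'],4),s['time_s'])
st('start')
h=move_l(G(.015,Z),feed=.06,until_force=10); st(h)
if not h: h=move_l(G(.050,Z),feed=.02,until_force=8); st(h)
sleep(.3); st('end')
for n,c in(('p_scene','scene'),('p_w','wrist')):
    im,d,K,R,t=cam(c); np.savez(n+'.npz',im=im,d=d,K=K,R=R,t=t); save(n,im)
a=np.load('p_scene.npz')['im'][190:290,200:400]
save('push',np.hstack([cv2.resize(a,(400,300),interpolation=cv2.INTER_CUBIC)[:, :],cv2.resize(np.load('p_w.npz')['im'],(400,300))]))
E
```

```text
start s -0.2151 w -0.0003 z 0.0250 [-0.2   0.15 -1.7 ] 0.0178 15.7417
False s 0.0149 w 0.0000 z 0.0250 [ 0.35 -0.28 -3.27] 0.0171 19.725
True s 0.0374 w 0.0006 z 0.0246 [-0.43 -0.18 -1.31] 0.0174 20.8833
end s 0.0371 w 0.0013 z 0.0240 [ 0.01 -1.06 -2.46] 0.017 21.1833
```

```bash
sleep 1
```

```text
(no output)
```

View pics/push.png

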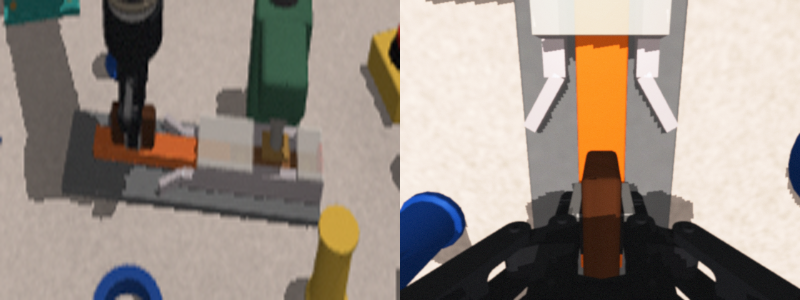

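The view shows the shoe centred in the channel with the bar under the press head. The stop was felt at s = 0.037, about where expected (0.034). One firm re-push to make sure, then back out and check.

Run:
```python
from h import *
Z=.0250
def st(k): s=sense(); p=s['position']; print(k,'s %.4f w %.4f z %.4f'%(p[:2]@U,p[:2]@V-W0,p[2]),s['wrist_force'].round(2),round(s['finger_gap'],4),s['time_s'])
h=move_l(G(.047,Z),feed=.015,until_force=12); st(h)
move_l(G(-.215,Z),feed=.12); st('out'); move_l(G(-.215,.075),feed=.1); sleep(.2)
for n,c in(('q_scene','scene'),('q_side','side')):
    im,d,K,R,t=cam(c); np.savez(n+'.npz',im=im,d=d,K=K,R=R,t=t); save(n,im)
a=np.load('q_scene.npz')['im'][190:290,220:390]; b=np.load('q_side.npz')['im'][180:320,190:340]
save('home',np.hstack([cv2.resize(a,(450,400),interpolation=cv2.INTER_CUBIC),cv2.resize(b,(350,400),interpolation=cv2.INTER_CUBIC)]))
```

```text
True s 0.0374 w 0.0016 z 0.0241 [ 0.98  0.32 -1.3 ] 0.0174 21.7167
out s -0.2142 w -0.0001 z 0.0250 [ 0.49 -0.46 -1.74] 0.0173 23.9667
```

```bash
sleep 1
```

```text
(no output)
```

View pics/home.png

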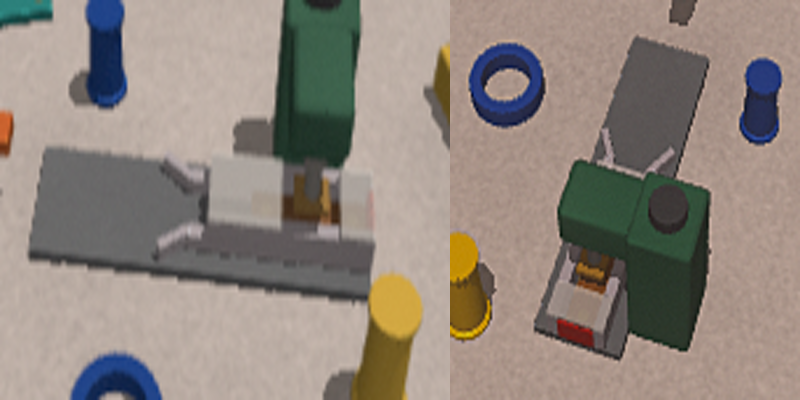

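The push stopped at the same place twice under 12 N, so the bar is home. Its brown wood shows under the head and the cover up to the stop, and the plate behind is empty. Now I'll put the stick back.

Run:
```python
from h import *
from m import L
def st(k): s=sense(); p=s['position']; print(k,p.round(4),s['wrist_force'].round(2),round(s['finger_gap'],4),s['time_s'])
move_l([*GS,.075],att(AS),feed=.15); h=move_l([*GS,.0095],feed=.06,until_force=5); st(h)
command_gripper(.085); st('open'); move_l([*GS,.10],feed=.12)
movep([.53,-.30,.26],att(90)); sleep(.2)
im,d,K,R,t=cam('wrist'); P=cloud(d,K,R,t); h=cv2.cvtColor(im,cv2.COLOR_RGB2HSV).astype(int)
from fit import rect,big
near=np.hypot(P[...,0]-.53,P[...,1]+.37)<.14
for k,m in dict(shoe=(h[...,1]>150)&(h[...,0]<16)&near&(P[...,2]>.012)&(P[...,2]<.026),handle=near&(P[...,2]>.05)&(P[...,2]<.075)).items():
    q=P[big(m)]; print(k,rect(q),np.median(q[:,2]))
im,d,K,R,t=L('q_side'); P=cloud(d,K,R,t); m=(P[...,2]>.068)&(P[...,2]<.082)&(np.hypot(P[...,0]-.56,P[...,1]-.38)<.06)&(P[...,0]>.49)
print('jar',P[m].mean(0))
command_gripper(0); K_=[.458,.368]
print([inverse_kinematics([*K_,.12],att(a)) for a in(90,60,30)])
movep([*K_,.14],att(90)); sleep(.2); st('above key')
im,d,K,R,t=cam('wrist'); P=cloud(d,K,R,t); m=(np.hypot(P[...,0]-.457,P[...,1]-.368)<.05)&(P[...,2]>.068)&(P[...,2]<.08); print('key',rect(P[big(m)]),np.median(P[m][:,2]),m.sum())
```

```text
True [ 0.5169 -0.4034  0.0111] [-0.9  -0.51  3.55] 0.0175 26.8
open [ 0.5155 -0.4023  0.0096] [-0.11 -0.42  0.09] 0.0849 27.4667
shoe (array([ 531.1, -366.2]), 189.7, 28.3, 68.18) 0.018897466911147243
handle (array([ 516. , -403.6]), 61.1, 18.3, 68.53) 0.06262233427051594
jar [0.56922716 0.37124579 0.07402608]
[array([-0.49832037,  0.45286338, -0.32883361,  1.83175085,  0.18336962,
        0.88656904, -0.91271548]), array([-0.58696157,  0.44037445, -0.21152311,  1.83715548,  0.11676428,
        0.87605407, -1.37737084]), array([-0.64330741,  0.43490154, -0.13760531,  1.84062136,  0.07561515,
        0.87109785, -1.86418992])]
above key [0.4585 0.3675 0.1401] [-0.43 -0.43  0.27] -0.0004 32.7917
key (array([456.9, 368.1]), 47.1, 47.0, 150.87) 0.07487388412529242 4233
```

The stick stands on its mat, level and released. The key is at (0.457, 0.368, 0.075). Press to the first click, hold, then press fully and release.

Run:
```python
from h import *
def st(k): s=sense(); print(k,s['position'].round(4),s['wrist_force'].round(2),s['time_s'])
k=[.457,.368]
move_l([*k,.068],feed=.08); sleep(.3); st('near')
h=move_l([*k,.040],feed=.008,until_force=4.5); st(h); sleep(.3); st('hold')
```

```text
near [0.4572 0.3681 0.0684] [0.31 0.01 0.31] 34.1917
True [0.4571 0.368  0.0553] [-0.49 -0.97  6.44] 35.975
hold [0.457  0.368  0.0553] [-0.28 -0.17  4.69] 36.275
```

Run:
```python
from h import *
from m import masks,L
f=[]
for _ in range(10): sleep(.03); f.append(sense()['wrist_force'][2])
print('Fz',np.mean(f),np.std(f))
for n in('side','scene'):
    im,d,K,R,t=cam(n); im0,d0,*_=L(n)
    for i,dd in((im,d),(im0,d0)):
        P=cloud(dd,K,R,t); m=masks(i)['red']&(np.hypot(P[...,0]-.457,P[...,1]-.368)<.035)
        q=P[m]; print(n,m.sum(),np.median(q[:,2]),np.percentile(q[:,2],[10,90]))
im,d,K,R,t=cam('wrist'); P=cloud(d,K,R,t); m=masks(im)['red']&(np.hypot(P[...,0]-.457,P[...,1]-.368)<.03); print('wrist',m.sum(),np.median(P[m][:,2]))
print(sense()['time_s'],sense()['position'])
```

```text
Fz 5.315464097770407 0.24673772560795498
side 164 0.06687262344366007 [0.06398392 0.06985357]
side 352 0.07429731978935461 [0.07134781 0.0767842 ]
scene 35 0.06755611957862584 [0.06595856 0.06974252]
scene 134 0.07429423221384474 [0.07272645 0.07624954]
wrist 4498 0.0677708068577705
36.7583 [0.45703564 0.36802696 0.05528415]
```

All three cameras show the face 7 mm down at a steady 5.3 N, so it is at the first click. Finish the hold, press fully, release and retreat.

Run:
```python
from h import *
from m import masks,L
k=[.457,.368]
sleep(.6)
h=move_l([*k,.047],feed=.02,until_force=8); s=sense(); print(h,s['position'],s['wrist_force']); sleep(.3); s=sense(); print(s['position'],s['wrist_force'])
im,d,K,R,t=cam('wrist'); P=cloud(d,K,R,t); m=masks(im)['red']&(np.hypot(P[...,0]-.457,P[...,1]-.368)<.03); print('key z',np.median(P[m][:,2]))
```

```text
True [0.45709363 0.36806299 0.05047471] [-0.95699033 -1.00467667  8.12841255]
[0.45706327 0.36804327 0.05053299] [-2.25328971 -1.62194628  8.70971018]
key z 0.06303491456758036
```

The face is 12 mm down, fully pressed. Release and check.

Run:
```python
from h import *
from m import masks
k=[.457,.368]
move_l([*k,.15],feed=.08); sleep(.5)
im,d,K,R,t=cam('wrist'); P=cloud(d,K,R,t); m=masks(im)['red']&(np.hypot(P[...,0]-.457,P[...,1]-.368)<.03); print('key z',np.median(P[m][:,2]))
im,_,_,_,_=cam('side'); b0=np.load('q_side.npz')['im'].astype(int)
print('guide diff',np.abs(im.astype(int)-b0)[250:320,230:260].mean(),sense()['time_s'])
finish_job()
```

```text
key z 0.07490821311223794
guide diff 16.795396825396825 40.0583
the job is handed in; nothing more can be done
```

I handed the job in at about 40 s with every step carried out, and I don't yet have the verdict: the bar is home against the stop (by feel of the push only), the stick is released on its mat, and the key was held at its first click, pressed fully and let back up.

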